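Shut the guard and press a jar stopper home three clicks

ROBOT

A 7-joint arm with a two-finger parallel gripper is mounted at the origin on the work surface. World frame = base frame: x ahead of the robot, y to its left, z up, the work surface at z = 0. Lengths are in m, angles in rad, forces in N, time in s.
With the tool pointing down it reaches from about 0.4 to 0.875 m from the base axis. Payload 19.3 kg.
Tool frame: the origin (TCP) lies at the very end of the fingers, on their centre line; the grasp point (between the pads) lies 19 mm behind it; z points along the fingers, y is the line along which they close (so a half turn about z gives the same grasp; the last joint's range is limited). The gripper opens to 85 mm and grips with 20 to 120 N. Pads are 22 mm wide; open, the fingers measure 114 mm over their backs; the gripper's body (76 mm by 85 mm) begins 54 mm behind the grasp point. The pads swing forward as they close: fully open they stand 13 mm farther back than shut.
Start: joints at [-1.418, 0.521, -0.036, 1.599, 0.021, 1.021, -0.113], TCP at [0.138, 0.61, 0.231] pointing down, gripper open.
Joint ranges: [-2.91, 2.91], [-0.3, 2.13], [-1.5, 1.42], [0.17, 2.43], [-1.26, 4.41], [0.16, 1.93], [-2.52, 2.52]. Speed limits (rad/s): [1.89, 1.89, 2.39, 2.39, 3.01, 3.01, 3.01].

INTERFACE

Orientations are given as [roll, pitch, yaw] about the fixed x, y, z axes, in that order (R = Rz(yaw) Ry(pitch) Rx(roll)).
In Python, from workcell import bot gives the robot as it stands.
- The arm moves only by the tool jog_arm, never from a script. Its argument "motion" is a list of rows, each a list of 5 numbers: the shift along the tool's x, y, z scaled (see below), then the turn about the tool's z scaled (see below), then the opening, from 0 (shut) to 1 (fully open). A call has 1 to 12 rows; each row shifts and turns the commanded pose from where the row before left it, along the tool's axes as they then stand; what a row does not reach is not made up. The controller multiplies each number of a shift by 30 mm and each number of a turn by 0.08 rad. A row lasts 1/10 s, in which the tool goes at most 50 mm and 8.59 degrees, less where a joint would pass 70% of its speed; a pose out of reach is approached as far as the arm can. A call with a number of a shift or a turn outside -1 to 1 is refused whole. A call with a gripper value outside its range is refused whole. The fingers move at their own pace and stop on an object; "newtons" is the grip in N (left out, the last holds). Time passes only in rows, so rows that do not move let the fingers close. It gives the time, the measured TCP pose, the force, the opening and the grip force at its end, in the units of the state.
- bot.observe(): the state, without advancing time (a new reading comes with each control period).
- bot.grab_frame(name): name is "scene" or "top"; returns a dict with "pixels" (480x640x3 uint8, red, green, blue), "fovy" (degrees; the focal length in pixels is half the picture's height over the tangent of half this angle, whatever the lens; pixels are square), "cx", "cy" (the principal point, pixels), "rvec" (rotation vector, rad) and "tvec" (3), from world to camera coordinates, as OpenCV has them. Camera axes: x right, y down, z forward; pixel columns grow to the right and rows downward; lengths in m; the calibration is good to about 2 mm. A picture is of the moment at which its call begins. There is no depth.
- bot.job_done(): hands the job in; it is judged then, once.
The state is a dict: "clock": time; "qpos": joint angles; "qd": joint speeds; "joint_efforts": joint torques, N m; "position": TCP position; "tool_rot": TCP orientation; "force": force on the tool from outside, world axes, zero at the start; "moment": the same for the moment, N m; "grip_width": finger opening in m; "finger_force": force on a finger pad.
Only numpy, scipy, OpenCV 4.12 (cv2) and the standard library are available. Lean on these libraries where they do the work, as an engineer would, in place of code of your own. Each camera call takes 0.05 s, during which the arm holds its last target. There are 200 camera calls.

TASK

Seal the jar in the green stoppering press: first push its orange-framed clear guard door shut until it snaps home on its catch, then press the red-knobbed lever down exactly three clicks, counting them by feel, and never a fourth. The lever springs back if let go, so finish while still holding it down at the third click; keep the guard shut and leave the two jars and the red tin where they stand.

Things in the scene. Friction and masses are not known exactly. Their poses are not given: they have to be found in the camera images.
- press: Stoppering press fixed to the counter, a corked jar inside. Origin: centre of its underside, own z up. Base 200 x 200 x 30 mm; clear housing x -80..80, y -85..85, top 180 mm (click pawl to 220 mm at x 0, y 96). Own -x is the front with the guard door, facing roughly world +y; own +y is the side with the lever and the door's hinge (the side far from the robot).
- guard (a joint): Guard door angle, rad: 0 shut, grows as it opens about an upright hinge (max 1.3, starts at 0.45 to 1.0). It stays where left and turns easily (about 1 N) down to 0.1; then a roller catch resists with up to 10 N at guard_push; below about 0.04 the catch pulls it home by itself. Counts as shut below 0.02.
- guard_push (a point): Point to push on the door's outer face: 115 mm from the hinge axis, 140 mm up. Orange-framed clear panel 150 mm wide from the hinge, 6 mm thick, 33 to 173 mm above the counter. Own -x is the outward normal, own +y points to the hinge. With the door shut its axes equal the press's and it lies at press x -86, y -40 mm.
- guard_hinge (a point): Point on the door's upright hinge axis, at press x -80, y 75 mm, 103 mm above the counter. An opening door swings towards the press's -x.
- lever (a joint): Lever angle, rad: 0 at rest (arm 0.4 above level), grows as the knob goes down, stop at 0.95. A spring lifts it (4 to 5 N at the knob); let go, it returns to 0. Clicks: the push needed rises sharply by 3 N (peaks 7 to 8 N at 0.12, 0.31, 0.49, 0.69), eases over the tooth tops at 0.19, 0.38, 0.57, 0.76 and is least (3 to 4 N) in notches at 0.27, 0.46, 0.65. Third click held: 0.57 to 0.75.
- lever_knob (a point): Centre of the red knob, a bar 24 mm in diameter, 46 mm long along press y, pushed down from above. It swings about a level axis along press y through press x 0, 150 mm up: at lever angle q it is at press x = -130 cos(0.4 - q), y 135, height 150 + 130 sin(0.4 - q) mm (201 at rest, 116 at the third click).
- jar_amber_mid (a point): Bystander: loose amber glass jar with a cork, 60 mm diameter, 85 mm tall, standing in front of the lever; centre, half-way up.
- jar_white_mid (a point): Bystander: loose white jar with a cork, 68 mm diameter, 95 mm tall, standing behind the press; centre, half-way up.
- tea_tin_mid (a point): Bystander: loose red tin with a brass lid, 70 x 90 x 80 mm tall, behind the press beside the white jar; centre, half-way up.

How it is judged:
On the way, in this order (a step that is already met when the one before it is completed fails the run):
1. the guard door is shut on its catch, the lever not yet worked (value of joint guard below 0.02 rad and value of joint lever below 0.15 rad), for 0.2 s.
2. the lever is at the third click, held by the fingers (value of joint lever between 0.56 and 0.755 rad and contact force between the fingers and lever above 1 N), for 0.3 s.
At the end, for the whole second after the job is handed in: The guard door is shut (below 0.02 rad) and the robot's fingers hold the lever still (under 0.1 rad/s) at the third click (0.56 to 0.755 rad), pushing on it with more than 1 N (all of step 2 and value of joint guard below 0.02 rad and velocity of joint lever between -0.1 and 0.1 rad/s); the arm keeps its last pose, push and grip.
It fails at once if the lever is worked (past the first click) while the guard is open (value of joint lever above 0.2 rad and value of joint guard above 0.03 rad).
It fails at once if the lever goes over the fourth click (value of joint lever above 0.77 rad).
It fails at once if a jar or the tin is moved more than 30 mm or knocked over (distance of any of jar_amber_mid, jar_white_mid, tea_tin_mid from where it was at the start of the episode above 0.03 m or angle between any of jar_amber_mid, jar_white_mid, tea_tin_mid's own z axis and vertical above 0.5 rad).
It also fails if it takes over 64 s, if anything falls off the work surface, if the arm or the gripper's body presses on something with over 40 N, if the wrist force passes 120 N, or if a joint passes its speed limit or range.

## Working session

There is one attempt and no reset: what is moved stays moved. The work goes in short steps, Python scripts to look and compute and a tool call to move; the robot and the scene stay as the last step left them, time stands still between calls to the robot, and variables do not carry over. Pictures are saved under pics/ and viewed, at most 10 in all, crops included, and the job is handed in when it is done.

Besides the shell and the picture viewer there is one more tool, called after "Emit:" by a JSON object that holds its "method" and its "body", one argument or row to a line. jog_arm: Moves the arm, as the interface text tells. Shifts and turns lie within -1 to 1; 1 stands for 30 mm of shift or 0.08 rad of turn. Its arguments: {"type":"object","properties":{"motion":{"type":"array","items":{"type":"array","items":{"type":"number"}}},"newtons":{"type":"number"}},"required":["motion"]}

```bash
mkdir -p pics; cat > h.py <<'E'
import numpy as np, cv2
from workcell import bot
def grab(n,save=None):
    f=bot.grab_frame(n); im=cv2.cvtColor(f["pixels"],cv2.COLOR_RGB2BGR)
    if save: cv2.imwrite("pics/"+save,im)
    np.savez(n+".npz",**f); return f
def cam(f):
    R=cv2.Rodrigues(np.array(f["rvec"],float))[0];t=np.array(f["tvec"],float).ravel()
    fl=240/np.tan(np.radians(float(f["fovy"]))/2)
    return R,t,fl,float(f["cx"]),float(f["cy"])
def ray(f,u,v):
    R,t,fl,cx,cy=cam(f); d=R.T@np.array([(u-cx)/fl,(v-cy)/fl,1]); return -R.T@t,d
def onz(f,u,v,z):
    o,d=ray(f,u,v); return o+d*(z-o[2])/d[2]
def proj(f,p):
    R,t,fl,cx,cy=cam(f); q=R@np.array(p)+t; return fl*q[0]/q[2]+cx, fl*q[1]/q[2]+cy
E
python3 - <<'E'
from h import *
for n in("scene","top"):
    f=grab(n,n+"0.png"); print(n,f["fovy"],f["cx"],f["cy"],ray(f,320,240))
s=bot.observe(); print(s)
E
```

```text
scene 48.99439125996754 320.1104005552991 250.75038777586582 (array([ 0.83742865, -0.4604694 ,  0.82628861]), array([-0.30205462,  0.56424991, -0.76863626]))
top 51.10822102681326 320.30554295173494 238.1733209566675 (array([ 0.38284153, -0.00416744,  1.06546693]), array([ 0.21545406,  0.00750639, -0.9764921 ]))
{'clock': 0.1, 'qpos': array([-1.41819781,  0.52195099, -0.0362963 ,  1.59995677,  0.02117251,
        1.02111332, -0.11281142]), 'qd': array([-0.00027747, -0.00233564, -0.00070464, -0.00189645,  0.00033497,
       -0.00053163, -0.00100217]), 'joint_efforts': array([ 3.83948180e-03, -9.28479052e+01,  1.98427118e+00, -3.70536268e+01,
        1.81522162e-02,  5.23421084e-03, -5.72549061e-05]), 'position': array([0.13807538, 0.60923775, 0.2307837 ]), 'tool_rot': array([-3.14055029e+00,  6.60891173e-05,  2.91873051e+00]), 'force': array([ 0.5658562 ,  0.10967729, -0.03971033]), 'moment': array([-0.0357018 , -0.01931934,  0.00064882]), 'finger_force': 0.0, 'grip_width': 0.08551143760316733}
```

View pics/scene0.png

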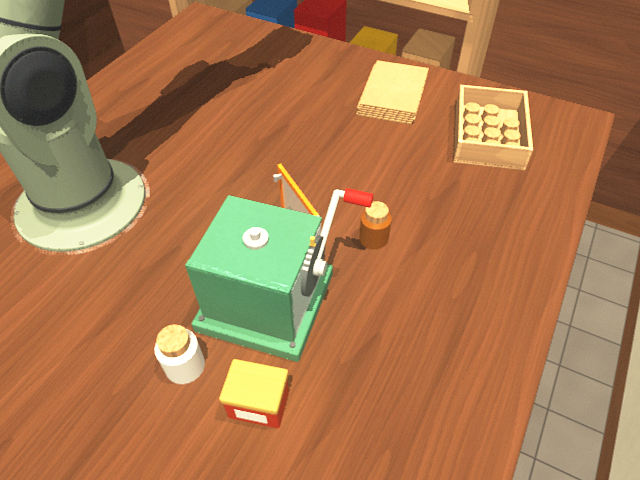

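View pics/top0.png

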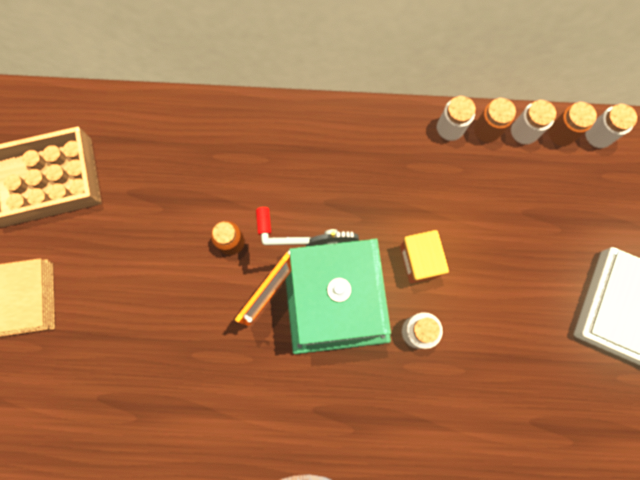

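The top view shows the press at about (340,295), with the door open from its hinge at (290,253) to its tip at (240,322). The knob is at (264,220) and the amber jar at (226,238). The white jar and tin are behind, at (424,330) and (426,255).

```bash
cat > m.py <<'E'
from h import *
F={n:dict(np.load(n+".npz")) for n in("scene","top")}
def mask(n,lo,hi,box=None):
    hsv=cv2.cvtColor(F[n]["pixels"],cv2.COLOR_RGB2HSV); m=cv2.inRange(hsv,lo,hi)
    if box: 
        k=np.zeros_like(m);x0,y0,x1,y1=box;k[y0:y1,x0:x1]=255;m&=k
    return m
def big(m): return max(cv2.findContours(m,0,2)[0],key=cv2.contourArea)
def tri(a,b):
    o1,d1=ray(F["scene"],*a);o2,d2=ray(F["top"],*b)
    s=np.linalg.lstsq(np.c_[d1,-d2],o2-o1,rcond=None)[0]
    p,q=o1+s[0]*d1,o2+s[1]*d2; return (p+q)/2,np.linalg.norm(p-q)
E
python3 - <<'E'
from m import *
np.set_printoptions(precision=4,suppress=True)
# knob
K={n:cv2.minAreaRect(big(mask(n,(0,200,120),(4,255,255),b))) for n,b in(("scene",(335,180,380,215)),("top",(250,200,280,245)))}
print(K, tri(K["scene"][0],K["top"][0]))
for n,b in(("scene",(180,190,340,360)),("top",(280,230,400,365))):
    hsv=cv2.cvtColor(F[n]["pixels"],cv2.COLOR_RGB2HSV)
    m=mask(n,(60,100,40),(90,255,255),b)
    print(n,np.histogram(hsv[...,2][m>0],bins=range(40,256,15)))
    c=big(m);h=cv2.convexHull(c); print(cv2.approxPolyDP(h,4,True)[:,0].tolist())
for n,b in(("scene",(265,155,325,250)),("top",(230,245,300,335))):
    m=mask(n,(10,200,150),(24,255,255),b); c=big(m); print(n,"orange",cv2.minAreaRect(c),cv2.approxPolyDP(c,2,True)[:,0].tolist())
a=F["top"]["pixels"][190:370,190:460,::-1];a=cv2.resize(a,None,fx=2.9,fy=2.9,interpolation=2);cv2.imwrite("pics/c1.png",a)
E
```

```text
{'scene': ((357.8280944824219, 197.25637817382812), (27.968582153320312, 13.430238723754883), 12.804265022277832), 'top': ((267.1216125488281, 219.72972106933594), (26.797035217285156, 5.918363571166992), 80.53767395019531)} (array([0.6059, 0.0992, 0.2086]), np.float64(0.005623919529928423))
scene (array([ 0,  0,  0,  0,  0,  0, 27, 15, 31, 36, 30, 58, 64, 22]), array([ 40,  55,  70,  85, 100, 115, 130, 145, 160, 175, 190, 205, 220,
       235, 250]))
[[306, 250], [286, 293]]
top (array([  0,   0,   0, 123,  72,  81, 264,  79,  77,  67,  99, 101, 232,
       732]), array([ 40,  55,  70,  85, 100, 115, 130, 145, 160, 175, 190, 205, 220,
       235, 250]))
[[388, 340], [294, 352], [288, 292], [291, 254]]
scene orange ((294.665283203125, 190.276123046875), (59.93570327758789, 5.264622688293457), 50.47736740112305) [[277, 166], [277, 173], [282, 173], [313, 214]]
top orange ((251.6250762939453, 297.4668884277344), (16.154586791992188, 56.32223892211914), 21.194053649902344) [[269, 274], [236, 316], [237, 322], [250, 324], [242, 317], [238, 321], [235, 318]]
```

View pics/c1.png

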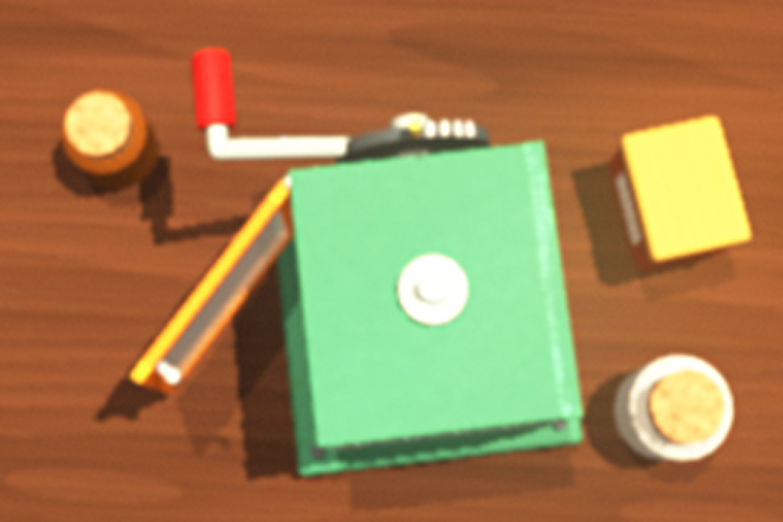

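The crop shows the housing's top corners at full-picture (290,249), (377,239), (390,333) and (299,343). The knob's centre is at (263.4,220), the door's top edge runs from (289,252) to (237,321), and the amber jar's cork is at (224,233).

```bash
python3 - <<'E'
from m import *
np.set_printoptions(precision=4,suppress=True)
f=F["top"]
W=np.array([onz(f,u,v,.18)[:2] for u,v in((290,249.3),(377.2,238.6),(390.3,333.1),(299,343.4))])
P=np.array([(-.08,.085),(.08,.085),(.08,-.085),(-.08,-.085)])
print(np.linalg.norm(W-np.roll(W,-1,0),axis=1))
H=(P-P.mean(0)).T@(W-W.mean(0)); yaw=np.arctan2(H[0,1]-H[1,0],H[0,0]+H[1,1])
R=np.array([[np.cos(yaw),-np.sin(yaw)],[np.sin(yaw),np.cos(yaw)]]); c=W.mean(0)-R@P.mean(0)
print("press",c,yaw,"resid",W-(P@R.T+c))
K=tri(((357.8,197.3)),(263.4,220)); print("knob tri",K,"pred",R@[-.13*np.cos(.4),.135]+c)
h=R@[-.08,.075]+c
print("hinge",h)
tip=onz(f,236.6,321,.173)[:2]; d=tip-h; print("tip",tip,np.linalg.norm(d))
d=R.T@d; ang=np.arctan2(-d[0],-d[1]);print("angle",ang)
print("amber cork",onz(f,223.7,232.8,.085), "white",onz(f,426,330,.095))
for nm,p in (("pushpoint0",(-.086,-.04)),):print(nm,R@p+c)
# door ang check in scene
print("proj tip scene",proj(F["scene"],[*tip,.173]),"hinge",proj(F["scene"],[*h,.173]), "knob",proj(F["scene"],[*(R@[-.13*np.cos(.4),.135]+c),.201]),proj(f,[*(R@[-.13*np.cos(.4),.135]+c),.201]))
E
```

```text
[0.1587 0.1691 0.1592 0.1666]
press [ 0.4894 -0.0358] -1.4061436388740691 resid [[-0.0019 -0.0014]
 [-0.0001  0.0003]
 [ 0.0007  0.0009]
 [ 0.0013  0.0002]]
knob tri (array([0.605 , 0.1053, 0.2033]), np.float64(0.002260322285395815)) pred [0.603  0.1044]
hinge [0.5503 0.0554]
tip [0.4266 0.1414] 0.15066783203000456
angle 0.7720573419954765
amber cork [0.6037 0.197  0.085 ] white [ 0.4323 -0.2075  0.095 ]
pushpoint0 [0.4359 0.0424]
proj tip scene (np.float64(276.14257651429205), np.float64(164.69191532152627)) hinge (np.float64(313.88751998296755), np.float64(218.7423419546566)) knob (np.float64(355.73368752287035), np.float64(198.45399471636324)) (np.float64(263.60279334658003), np.float64(220.9273748725623))
```

Emit:
{"method": "jog_arm", "body": {
  "motion": [
    [0, 0, 0, -0.97, 0],
    [0, 0, 0, -0.97, 0],
    [0, 0, 0, -0.97, 0],
    [0, 0, 0, -0.97, 0],
    [0, 0, 0, -0.97, 0],
    [-0.6, -0.95, 0, 0, 0],
    [-0.6, -0.95, 0, 0, 0],
    [-0.6, -0.95, 0, 0, 0],
    [-0.6, -0.95, 0, 0, 0],
    [-0.6, -0.95, 0, 0, 0],
    [-0.6, -0.95, 0, 0, 0],
    [0, 0, 0, 0, 0]
  ]
}}

```text
clock: 1.3
position: [0.276, 0.4553, 0.2313]
tool_rot: [-3.14, 0.001, -2.982]
force: [-0.5, 1.1, 1.1]
grip_width: -0.0001
finger_force: 0.0
```

Emit:
{"method": "jog_arm", "body": {
  "motion": [
    [-0.6, -0.95, 0, 0, 0],
    [-0.6, -0.95, 0, 0, 0],
    [-0.6, -0.95, 0, 0, 0],
    [-0.6, -0.95, 0, 0, 0],
    [-0.6, -0.95, 0, 0, 0],
    [-0.6, -0.95, 0, 0, 0],
    [-0.6, -0.95, 0, 0, 0],
    [-0.6, -0.95, 0, 0, 0],
    [-0.6, -0.95, 0, 0, 0],
    [-0.6, -0.9, 0, 0, 0],
    [0, 0, 0, 0, 0]
  ]
}}

```text
clock: 2.4
position: [0.4992, 0.2053, 0.231]
tool_rot: [-3.14, 0.0, -2.981]
force: [0.2, 0.9, -0.2]
grip_width: 0.0001
finger_force: 0.0
```

```bash
cat > arc.py <<'E'
from h import *
np.set_printoptions(precision=3,suppress=True)
yaw=-1.4061;R=np.array([[np.cos(yaw),-np.sin(yaw)],[np.sin(yaw),np.cos(yaw)]])
s=bot.observe();p=s["position"]; pp=R.T@(p[:2]-[.4894,-.0358])   # TCP in press frame
print("press xy",pp,"z",p[2],"force",s["force"])
E
python3 - <<'E'
from arc import *
# tool x=-y_p, tool y=-x_p
h=np.array([-.08,.075])
for a in np.arange(.78,-.01,-.13):
    d=np.array([-np.sin(a),-np.cos(a)]); n=np.array([-np.cos(a),np.sin(a)])
    t=h+.115*d+(.0205 if a<.7 else .035)*n; print(a,t,"tool units from now",-(t-pp)[::-1]/.03)
grab("top","t1.png")
E
```

```text
press xy [-0.236  0.049] z 0.23102983640356275 force [ 0.21   0.922 -0.226]
0.78 [-0.186  0.018] tool units from now [ 1.045 -1.683]
0.65 [-0.166 -0.004] tool units from now [ 1.778 -2.344]
0.52 [-0.155 -0.015] tool units from now [ 2.127 -2.711]
0.39 [-0.143 -0.024] tool units from now [ 2.426 -3.119]
0.26 [-0.129 -0.031] tool units from now [ 2.669 -3.562]
0.13 [-0.115 -0.036] tool units from now [ 2.852 -4.034]
0.0 [-0.101 -0.04 ] tool units from now [ 2.973 -4.525]
```

Emit:
{"method": "jog_arm", "body": {
  "motion": [
    [0, 0, 0.8, 0, 0],
    [0, 0, 0.8, 0, 0],
    [0, 0, 0.8, 0, 0],
    [0, 0, 0.8, 0, 0],
    [0, 0, 0, 0, 0],
    [0.35, -0.56, 0, 0, 0],
    [0.35, -0.56, 0, 0, 0],
    [0.35, -0.56, 0, 0, 0],
    [0.37, -0.33, 0, 0, 0],
    [0.36, -0.33, 0, 0, 0],
    [0, 0, 0, 0, 0]
  ]
}}

```text
clock: 3.55
position: [0.455, 0.1298, 0.1361]
tool_rot: [-3.141, 0.0, -2.977]
force: [-0.2, 0.4, 0.3]
grip_width: -0.0001
finger_force: 0.0
```

Emit:
{"method": "jog_arm", "body": {
  "motion": [
    [0.18, -0.19, 0, 0, 0],
    [0.18, -0.19, 0, 0, 0],
    [0.15, -0.2, 0, 0, 0],
    [0.15, -0.2, 0, 0, 0],
    [0.12, -0.22, 0, 0, 0],
    [0.12, -0.22, 0, 0, 0],
    [0.09, -0.23, 0, 0, 0],
    [0.09, -0.23, 0, 0, 0],
    [0, 0, 0, 0, 0],
    [0, 0, 0, 0, 0]
  ]
}}

```text
clock: 4.55
position: [0.4322, 0.0754, 0.1353]
tool_rot: [3.142, 0.0, -2.977]
force: [0.4, 0.3, 0.2]
grip_width: -0.0005
finger_force: 0.0
```

```bash
python3 - <<'E'
from arc import *
f=grab("top"); a=f["pixels"][190:370,190:460,::-1];cv2.imwrite("pics/c2.png",cv2.resize(a,None,fx=2.9,fy=2.9,interpolation=2))
E
```

```text
press xy [-0.119 -0.038] z 0.13533628799406872 force [0.358 0.343 0.21 ]
```

View pics/c2.png

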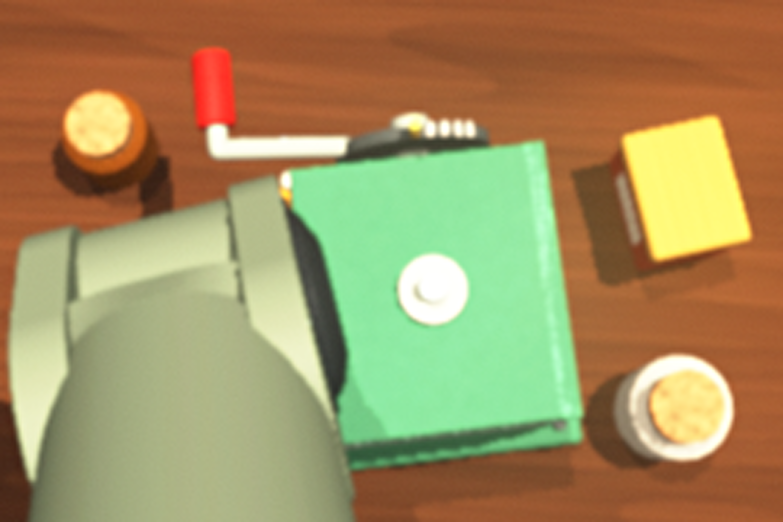

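The picture shows the wrist over the door front and everything else undisturbed. I'll keep pushing and watch the force.

Emit:
{"method": "jog_arm", "body": {
  "motion": [
    [0.02, -0.1, 0, 0, 0],
    [0.02, -0.1, 0, 0, 0],
    [0.02, -0.1, 0, 0, 0],
    [0, -0.1, 0, 0, 0]
  ]
}}

```text
clock: 5.0
position: [0.4323, 0.0637, 0.1353]
tool_rot: [3.141, 0.0, -2.976]
force: [-1.7, 3.1, 2.2]
grip_width: 0.0
finger_force: 1.8
```

Emit:
{"method": "jog_arm", "body": {
  "motion": [
    [0, -0.07, 0, 0, 0],
    [0, 0, 0, 0, 0]
  ]
}}

```text
clock: 5.2
position: [0.4327, 0.0621, 0.1355]
tool_rot: [3.141, 0.0, -2.976]
force: [-3.4, 9.9, 7.6]
grip_width: 0.0002
finger_force: 5.5
```

Emit:
{"method": "jog_arm", "body": {
  "motion": [
    [0, -0.07, 0, 0, 0],
    [0, 0, 0, 0, 0]
  ]
}}

```text
clock: 5.4
position: [0.4331, 0.0613, 0.1358]
tool_rot: [3.139, 0.001, -2.974]
force: [-5.5, 18.2, 13.5]
grip_width: -0.0003
finger_force: 10.3
```

Emit:
{"method": "jog_arm", "body": {
  "motion": [
    [0, -0.07, 0, 0, 0],
    [0, 0, 0, 0, 0]
  ]
}}

```text
clock: 5.6
position: [0.4336, 0.0605, 0.136]
tool_rot: [3.138, 0.002, -2.973]
force: [-9.6, 28.8, 18.0]
grip_width: 0.0003
finger_force: 15.3
```

Force rose steadily to 30 N with little movement, so the door is probably against its stop. I'll back off and look.

Emit:
{"method": "jog_arm", "body": {
  "motion": [
    [0, 0.5, 0, 0, 0],
    [0, 1, 0, 0, 0],
    [0, 1, 0, 0, 0],
    [0, 0.5, -1, 0, 0],
    [0, 0.5, -1, 0, 0],
    [0, 0.5, -1, 0, 0],
    [0, 0.5, -1, 0, 0],
    [0, 1, 0, 0, 0],
    [0, 0, 0, 0, 0]
  ]
}}

```text
clock: 6.5
position: [0.4058, 0.2229, 0.256]
tool_rot: [3.14, 0.001, -2.973]
force: [0.1, -0.8, 0.0]
grip_width: 0.0
finger_force: 0.0
```

```bash
python3 - <<'E'
from arc import *
f=grab("top"); a=f["pixels"][190:370,190:460,::-1]
g=grab("scene"); b=g["pixels"][150:300,200:400,::-1]
a=cv2.resize(a,(400,267),interpolation=2);b=cv2.resize(b,(800,600)[:2],interpolation=2)[:333*600//600]
cv2.imwrite("pics/c3.png",np.vstack([np.hstack([a,a*0]),b]))
c=np.array([.4894,-.0358])
for q in((-.086,.075),(-.086,-.075)):print("shut top edge proj",proj(f,[*(R@q+c),.173]))
E
```

```text
press xy [-0.269 -0.04 ] z 0.2559834335131218 force [ 0.119 -0.809  0.039]
shut top edge proj (np.float64(286.74149099425904), np.float64(254.76069928822417))
shut top edge proj (np.float64(295.18265848491006), np.float64(338.8006394103937))
```

View pics/c3.png

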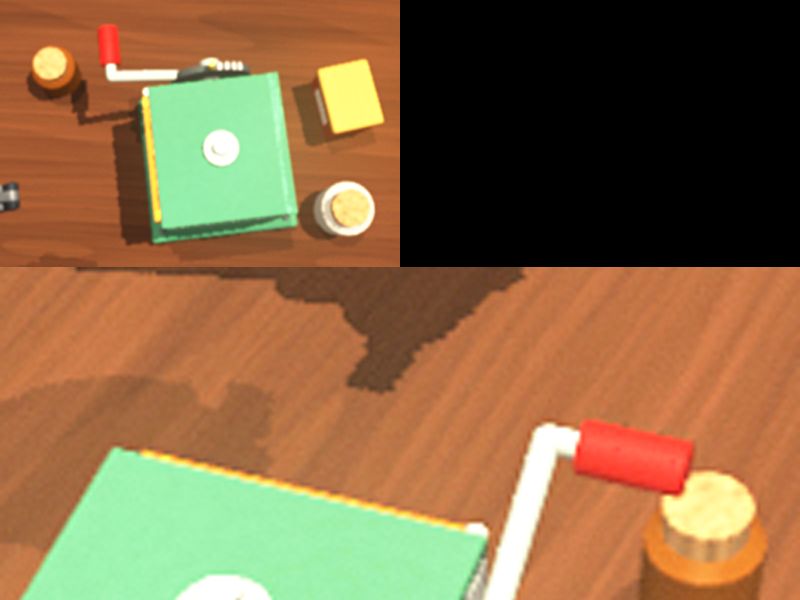

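The door looks shut: the orange strip lies along the housing front. I'll measure its angle to confirm.

```bash
python3 - <<'E'
from m import *
from arc import *
h=np.array([-.08,.075]);c=np.array([.4894,-.0358])
for n,b in(("top",(280,245,305,350)),("scene",(225,250,325,290))):
    b=b if n=="top" else (220,255,325,295)
    b=b if n=="top" else (220,150,330,300)
    m=mask(n,(10,180,130),(26,255,255),b); y,x=np.nonzero(m)
    print(n,len(x),x.min(),x.max(),y.min(),y.max())
    q=np.array([R.T@(onz(F[n],u,v,.173)[:2]-c) for u,v in zip(x,y)])
    k=np.polyfit(q[:,1],q[:,0],1); print("angle about",k[0],"x at y=-.04",np.polyval(k,-.04), "y=.06",np.polyval(k,.06))
    o=[ (yy,) for yy in ()]
    for lo in np.arange(-.08,.08,.02):
        s=q[(q[:,1]>lo)&(q[:,1]<lo+.02),0]
        if len(s): print(round(lo+.01,2),s.min(),s.max())
E
```

```text
press xy [-0.266 -0.04 ] z 0.2550576288228313 force [ 0.106 -0.638 -0.342]
top 80 284 297 246 339
angle about -0.019034130586825813 x at y=-.04 -0.08300274900393045 y=.06 -0.08490616206261303
-0.07 -0.08617713963345078 -0.08271192403869981
-0.05 -0.08390315199494963 -0.08180723141284604
-0.03 -0.08441567920277854 -0.08231388275441966
-0.01 -0.0842084773078325 -0.08226619674101608
0.01 -0.08385234699361464 -0.08208728284584438
0.03 -0.08809044357086541 -0.08203716688524779
0.05 -0.08345781466557607 -0.08255523802384156
0.07 -0.09061081714798312 -0.08325767291694247
scene 72 236 315 196 214
angle about 0.00017856354533494408 x at y=-.04 -0.09012321167093337 y=.06 -0.09010535531639988
-0.07 -0.09094104025697347 -0.08936599708105153
-0.05 -0.09107341796723868 -0.0891111240466254
-0.03 -0.09094346642966473 -0.08912627632833577
-0.01 -0.0912044124262163 -0.08939266123959687
0.01 -0.09081725111579102 -0.08914121917862004
0.03 -0.09094821852762584 -0.08915595690974706
0.05 -0.09107783851245271 -0.08941859587714894
0.07 -0.09082368622715054 -0.08929433375099488
```

The guard is shut: the strip's angle is about 0 in both views. Next I'll move over the knob.

Emit:
{"method": "jog_arm", "body": {
  "motion": [
    [-0.83, -0.67, 0, 0, 0],
    [-0.83, -0.67, 0, 0, 0],
    [-0.83, -0.67, 0, 0, 0],
    [-0.83, -0.67, 0, 0, 0],
    [-0.83, -0.67, 0, 0, 0],
    [-0.83, -0.67, 0, 0, 0],
    [-0.83, -0.67, 0, 0, 0],
    [0, 0, 0, 0, 0],
    [0, 0, 0, 0, 0]
  ]
}}

```text
clock: 7.5
position: [0.6011, 0.1082, 0.2544]
tool_rot: [-3.141, -0.002, -2.978]
force: [0.1, 0.7, -0.4]
grip_width: 0.0003
finger_force: 0.0
```

```bash
python3 - <<'E'
from arc import *
f=grab("scene"); b=f["pixels"][110:290,230:450,::-1]
cv2.imwrite("pics/c4.png",cv2.resize(b,None,fx=3,fy=3,interpolation=2))
E
```

```text
press xy [-0.124  0.134] z 0.25437511098767623 force [ 0.136  0.734 -0.402]
```

View pics/c4.png

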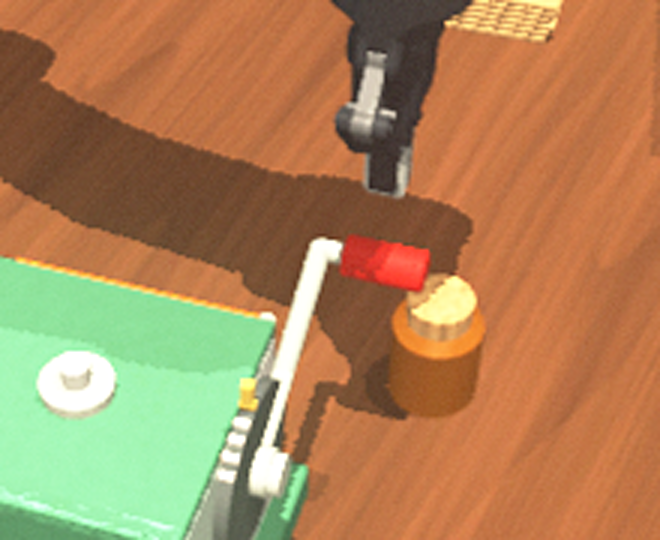

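The fingertip is straight above the middle of the knob. I'll descend onto it.

Emit:
{"method": "jog_arm", "body": {
  "motion": [
    [0, 0, 0.5, 0, 0],
    [0, 0, 0.5, 0, 0],
    [0, 0, 0.2, 0, 0],
    [0, 0, 0.1, 0, 0],
    [0, 0, 0, 0, 0]
  ]
}}

```text
clock: 8.05
position: [0.6011, 0.1099, 0.2165]
tool_rot: [-3.142, -0.0, -2.976]
force: [0.2, -0.1, 0.1]
grip_width: 0.0002
finger_force: 0.0
```

Emit:
{"method": "jog_arm", "body": {
  "motion": [
    [0, 0, 0.1, 0, 0],
    [0, 0, 0, 0, 0]
  ]
}}

```text
clock: 8.25
position: [0.6013, 0.1098, 0.2134]
tool_rot: [3.142, 0.0, -2.976]
force: [-0.4, -0.4, 1.0]
grip_width: -0.0005
finger_force: 0.0
```

Emit:
{"method": "jog_arm", "body": {
  "motion": [
    [0, 0, 0.1, 0, 0],
    [0, 0, 0, 0, 0]
  ]
}}

```text
clock: 8.45
position: [0.6015, 0.1104, 0.2106]
tool_rot: [3.141, 0.001, -2.976]
force: [0.1, 2.2, 5.4]
grip_width: 0.0001
finger_force: 2.6
```

Emit:
{"method": "jog_arm", "body": {
  "motion": [
    [0, 0, 0.1, 0, 0],
    [0, 0, 0, 0, 0]
  ]
}}

```text
clock: 8.65
position: [0.6016, 0.1106, 0.2076]
tool_rot: [3.141, 0.001, -2.976]
force: [0.6, 3.6, 4.6]
grip_width: 0.0003
finger_force: 2.8
```

Emit:
{"method": "jog_arm", "body": {
  "motion": [
    [0, 0, 0.1, 0, 0],
    [0, 0, 0, 0, 0]
  ]
}}

```text
clock: 8.85
position: [0.6016, 0.1105, 0.2046]
tool_rot: [3.141, 0.001, -2.976]
force: [0.2, 3.7, 5.5]
grip_width: 0.0001
finger_force: 2.7
```

Emit:
{"method": "jog_arm", "body": {
  "motion": [
    [0, 0, 0.1, 0, 0],
    [0, 0, 0, 0, 0]
  ]
}}

```text
clock: 9.05
position: [0.6016, 0.1105, 0.2016]
tool_rot: [3.141, 0.001, -2.976]
force: [-0.3, 4.0, 5.2]
grip_width: 0.0
finger_force: 2.7
```

Emit:
{"method": "jog_arm", "body": {
  "motion": [
    [0, 0, 0.1, 0, 0],
    [0, 0, 0, 0, 0]
  ]
}}

```text
clock: 9.25
position: [0.6017, 0.1106, 0.1987]
tool_rot: [3.141, 0.001, -2.976]
force: [0.5, 4.1, 6.4]
grip_width: 0.0002
finger_force: 3.3
```

Emit:
{"method": "jog_arm", "body": {
  "motion": [
    [0, 0, 0.1, 0, 0],
    [0, 0, 0, 0, 0]
  ]
}}

```text
clock: 9.45
position: [0.6017, 0.1109, 0.1958]
tool_rot: [3.14, 0.002, -2.976]
force: [-0.1, 5.2, 6.5]
grip_width: -0.0001
finger_force: 3.7
```

Emit:
{"method": "jog_arm", "body": {
  "motion": [
    [0, 0, 0.1, 0, 0],
    [0, 0, 0, 0, 0]
  ]
}}

```text
clock: 9.65
position: [0.6017, 0.1107, 0.1927]
tool_rot: [3.141, 0.001, -2.976]
force: [0.4, 3.9, 5.7]
grip_width: -0.0002
finger_force: 3.1
```

Emit:
{"method": "jog_arm", "body": {
  "motion": [
    [0, 0, 0.1, 0, 0],
    [0, 0, 0, 0, 0]
  ]
}}

```text
clock: 9.85
position: [0.6017, 0.1106, 0.1897]
tool_rot: [3.141, 0.001, -2.976]
force: [-0.0, 3.8, 5.5]
grip_width: 0.0001
finger_force: 2.6
```

Emit:
{"method": "jog_arm", "body": {
  "motion": [
    [0, 0, 0.1, 0, 0],
    [0, 0, 0, 0, 0]
  ]
}}

```text
clock: 10.05
position: [0.6017, 0.1104, 0.1866]
tool_rot: [3.141, 0.001, -2.976]
force: [0.4, 2.9, 5.0]
grip_width: 0.0002
finger_force: 2.2
```

Emit:
{"method": "jog_arm", "body": {
  "motion": [
    [0, 0, 0.1, 0, 0],
    [0, 0, 0, 0, 0]
  ]
}}

```text
clock: 10.25
position: [0.6015, 0.1101, 0.1835]
tool_rot: [3.141, 0.001, -2.976]
force: [1.0, 1.5, 3.1]
grip_width: 0.0001
finger_force: 1.8
```

Emit:
{"method": "jog_arm", "body": {
  "motion": [
    [0, 0, 0.1, 0, 0],
    [0, 0, 0, 0, 0]
  ]
}}

```text
clock: 10.45
position: [0.6014, 0.1099, 0.1803]
tool_rot: [3.142, 0.0, -2.976]
force: [1.0, 1.5, 2.4]
grip_width: 0.0004
finger_force: 1.4
```

Emit:
{"method": "jog_arm", "body": {
  "motion": [
    [0, 0, 0.1, 0, 0],
    [0, 0, 0, 0, 0]
  ]
}}

```text
clock: 10.65
position: [0.6014, 0.1099, 0.1773]
tool_rot: [3.141, 0.0, -2.976]
force: [0.6, 2.2, 4.0]
grip_width: 0.0002
finger_force: 2.4
```

Emit:
{"method": "jog_arm", "body": {
  "motion": [
    [0, 0, 0.1, 0, 0],
    [0, 0, 0, 0, 0]
  ]
}}

```text
clock: 10.85
position: [0.6014, 0.11, 0.1744]
tool_rot: [3.141, 0.0, -2.976]
force: [0.7, 3.5, 6.2]
grip_width: 0.0
finger_force: 2.9
```

Emit:
{"method": "jog_arm", "body": {
  "motion": [
    [0, 0, 0.1, 0, 0],
    [0, 0, 0, 0, 0]
  ]
}}

```text
clock: 11.05
position: [0.6014, 0.1103, 0.1715]
tool_rot: [3.141, 0.0, -2.976]
force: [-1.0, 4.6, 5.8]
grip_width: 0.0004
finger_force: 3.2
```

Emit:
{"method": "jog_arm", "body": {
  "motion": [
    [0, 0, 0.1, 0, 0],
    [0, 0, 0, 0, 0]
  ]
}}

```text
clock: 11.25
position: [0.6014, 0.1102, 0.1684]
tool_rot: [3.141, 0.001, -2.976]
force: [0.4, 5.1, 6.2]
grip_width: -0.0003
finger_force: 2.8
```

Emit:
{"method": "jog_arm", "body": {
  "motion": [
    [0, 0, 0.1, 0, 0],
    [0, 0, 0, 0, 0]
  ]
}}

```text
clock: 11.45
position: [0.6014, 0.11, 0.1654]
tool_rot: [3.141, 0.0, -2.976]
force: [0.5, 2.3, 4.2]
grip_width: 0.0001
finger_force: 2.4
```

Emit:
{"method": "jog_arm", "body": {
  "motion": [
    [0, 0, 0.1, 0, 0],
    [0, 0, 0, 0, 0]
  ]
}}

```text
clock: 11.65
position: [0.6014, 0.1099, 0.1623]
tool_rot: [3.142, 0.0, -2.976]
force: [1.3, 3.0, 4.5]
grip_width: 0.0001
finger_force: 2.0
```

Emit:
{"method": "jog_arm", "body": {
  "motion": [
    [0, 0, 0.1, 0, 0],
    [0, 0, 0, 0, 0]
  ]
}}

```text
clock: 11.85
position: [0.6013, 0.1098, 0.1593]
tool_rot: [-3.142, -0.0, -2.976]
force: [1.1, 3.2, 3.6]
grip_width: 0.0
finger_force: 1.7
```

Emit:
{"method": "jog_arm", "body": {
  "motion": [
    [0, 0, 0.1, 0, 0],
    [0, 0, 0, 0, 0]
  ]
}}

```text
clock: 12.05
position: [0.6012, 0.1096, 0.1561]
tool_rot: [-3.141, -0.0, -2.976]
force: [0.3, 2.2, 4.4]
grip_width: -0.0
finger_force: 1.4
```

Emit:
{"method": "jog_arm", "body": {
  "motion": [
    [0, 0, 0.1, 0, 0],
    [0, 0, 0, 0, 0]
  ]
}}

```text
clock: 12.25
position: [0.6013, 0.1097, 0.1531]
tool_rot: [-3.141, -0.0, -2.977]
force: [-0.2, 1.5, 5.1]
grip_width: 0.0003
finger_force: 2.3
```

Two clicks felt, with force minima at z 0.180 and 0.156. The third notch should be near z 0.131.

Emit:
{"method": "jog_arm", "body": {
  "motion": [
    [0, 0, 0.1, 0, 0],
    [0, 0, 0, 0, 0]
  ]
}}

```text
clock: 12.45
position: [0.6013, 0.1097, 0.1502]
tool_rot: [-3.141, -0.0, -2.976]
force: [-0.3, 1.0, 6.2]
grip_width: 0.0
finger_force: 2.6
```

Emit:
{"method": "jog_arm", "body": {
  "motion": [
    [0, 0, 0.1, 0, 0],
    [0, 0, 0, 0, 0]
  ]
}}

```text
clock: 12.65
position: [0.6013, 0.1097, 0.1473]
tool_rot: [-3.141, 0.0, -2.976]
force: [-1.3, 1.5, 6.5]
grip_width: 0.0
finger_force: 3.1
```

Emit:
{"method": "jog_arm", "body": {
  "motion": [
    [0, 0, 0.1, 0, 0],
    [0, 0, 0, 0, 0]
  ]
}}

```text
clock: 12.85
position: [0.6013, 0.1096, 0.1443]
tool_rot: [-3.141, -0.0, -2.977]
force: [-0.1, 1.5, 4.9]
grip_width: -0.0002
finger_force: 2.7
```

Emit:
{"method": "jog_arm", "body": {
  "motion": [
    [0, 0, 0.1, 0, 0],
    [0, 0, 0, 0, 0]
  ]
}}

```text
clock: 13.05
position: [0.6013, 0.1095, 0.1412]
tool_rot: [-3.141, -0.0, -2.977]
force: [0.0, 0.4, 5.1]
grip_width: 0.0
finger_force: 2.4
```

Emit:
{"method": "jog_arm", "body": {
  "motion": [
    [0, 0, 0.1, 0, 0],
    [0, 0, 0, 0, 0]
  ]
}}

```text
clock: 13.25
position: [0.6014, 0.1093, 0.1382]
tool_rot: [-3.141, -0.0, -2.977]
force: [0.6, -0.6, 4.7]
grip_width: 0.0003
finger_force: 2.1
```

Emit:
{"method": "jog_arm", "body": {
  "motion": [
    [0, 0, 0.1, 0, 0],
    [0, 0, 0, 0, 0]
  ]
}}

```text
clock: 13.45
position: [0.6014, 0.1091, 0.1352]
tool_rot: [-3.141, -0.0, -2.977]
force: [0.0, -3.4, 5.1]
grip_width: 0.0
finger_force: 2.0
```

Emit:
{"method": "jog_arm", "body": {
  "motion": [
    [0, 0, 0.1, 0, 0],
    [0, 0, 0, 0, 0]
  ]
}}

```text
clock: 13.65
position: [0.6013, 0.1092, 0.1322]
tool_rot: [-3.141, -0.0, -2.977]
force: [1.1, -2.5, 4.2]
grip_width: 0.0002
finger_force: 1.8
```

Emit:
{"method": "jog_arm", "body": {
  "motion": [
    [0, 0, 0.03, 0, 0],
    [0, 0, 0, 0, 0],
    [0, 0, 0, 0, 0],
    [0, 0, 0, 0, 0],
    [0, 0, 0, 0, 0],
    [0, 0, 0, 0, 0],
    [0, 0, 0, 0, 0]
  ]
}}

```text
clock: 14.35
position: [0.6013, 0.1097, 0.1314]
tool_rot: [-3.142, -0.0, -2.976]
force: [0.2, -3.3, 4.9]
grip_width: 0.0001
finger_force: 2.4
```

```bash
python3 - <<'E'
from arc import *
f=grab("scene"); b=f["pixels"][150:310,180:420,::-1]
cv2.imwrite("pics/c5.png",cv2.resize(b,None,fx=3,fy=3,interpolation=2))
E
```

```text
press xy [-0.125  0.134] z 0.13142251109383515 force [ 0.169 -3.274  4.907]
```

View pics/c5.png

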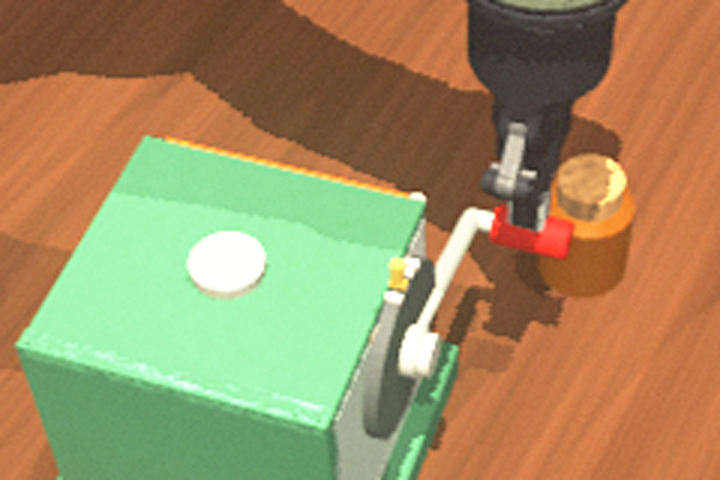

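The picture shows the knob held down under the fingertip, the guard strip flush and the amber jar in place. I'm handing in.

```bash
python3 -c "
from workcell import bot; print(bot.job_done())"
```

```text
the job is handed in; nothing more can be done
None
```

I pushed the guard shut, pressed the lever to what force and height readings show is the third click, and handed in with the fingers holding it at about 0.65 rad and 5 N; no verdict came back.

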